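# Clamp a flower-stem hub in the V fixture

### The arm

A 6-joint arm with a two-finger parallel gripper is mounted at the origin on the work surface. World frame = base frame: x ahead of the robot, y to its left, z up, the work surface at z = 0. Lengths are in m, angles in degrees, forces in N, time in s.
With the tool pointing down it reaches from about 0.35 to 0.875 m from the base axis. Payload 4.2 kg.
Tool frame: the origin (TCP) lies midway between the tips of the shut fingers; the grasp point (between the pads) lies 19 mm behind it; z points along the fingers, y is the line along which they close (so a half turn about z gives the same grasp; the last joint's range is limited). The gripper opens to 87 mm and grips with 3 to 60 N. Pads are 19 mm wide; open, the fingers measure 117 mm over their backs; the gripper's body (75 mm by 190 mm) begins 51 mm behind the grasp point.
Start: joints at [-56.803, 22.042, 0.453, 0, -68.411, -14.817], TCP at [0.197, -0.593, 0.223] pointing down, gripper open.
Joint ranges: [-179.83, 179.83], [-69.29, 118.12], [-61.27, 80.66], [-181.25, 117.63], [-171.15, -9.14], [-177.46, 177.46]. Speed limits (degrees/s): [159.86, 159.86, 180, 180, 180, 180].

### API

Orientations are given as a 3x3 rotation matrix whose columns are the frame's x, y, z axes.
In Python, from station import r, cams gives the robot as it stands.
- The arm moves only by the tool play_rows, never from a script. Its argument "commands" is text: rows parted by semicolons, each of 6 numbers parted by spaces: the shift along the world's x, y, z normalised to -1 to 1, where 1 is 30 mm, then the turn, a rotation vector about the world's x, y, z normalised to -1 to 1, where 1 is 0.15 rad. A call has 1 to 20 rows; each row shifts and turns the commanded pose from where the row before left it; what a row does not reach is not made up. A row lasts 1/10 s, in which the tool goes at most 50 mm and 8.59 degrees, less where a joint would pass 70% of its speed; a pose out of reach is approached as far as the arm can. A call with a number of a shift or a turn outside -1 to 1 is refused whole. A call with a gripper value outside its range is refused whole. "grip" is the finger opening in mm, from 0 to 87, set as the call begins (left out, the last holds). The fingers move at their own pace and stop on an object; the grip force is fixed at half the most. Time passes only in rows, so rows that do not move let the fingers close. It gives the time, the measured TCP pose, the force, the opening and the grip force at its end, in the units of the state.
- r.sense(): the state, without advancing time (a new reading comes with each control period).
- cams.capture(name): name is "scene" or "side" or "wrist"; returns (picture, depth): 420x560x3 uint8, blue, green, red; 420x560 float32, m along the optical axis (not along the pixel's ray), 0 where there is no reading.
- cams.camera_info(name): a dict with "mtx" (3x3 intrinsics, pixels), "R" (3x3) and "t" (3): a world point X has camera coordinates R X + t. Camera axes: x right, y down, z forward; pixel columns grow to the right and rows downward; lengths in m; the calibration is good to about 2 mm. A picture is of the moment at which its call begins: read the wrist's pose just before it. camera_info takes no time and is no camera call; for the wrist camera it gives the pose at the moment of the call.
- r.finish_job(): hands the job in; it is judged then, once.
The state is a dict: "time_s": time; "joints": joint angles; "joint_velocities": joint speeds; "effort": joint torques, N m; "tcp_pos": TCP position; "ee_rot": TCP orientation; "wrist_force": force on the tool from outside, world axes, zero at the start; "moment": the same for the moment, N m; "gripper_width": opening from 0.0 (shut) to 1.0 (fully open); "gripper_force": force on a finger pad.
Only numpy, scipy, OpenCV 4.12 (cv2) and the standard library are available. Lean on these libraries where they do the work, as an engineer would, in place of code of your own. Each camera call takes 0.05 s, during which the arm holds its last target. There are 200 camera calls.

### The job

Set up the tall steel hub for welding: stand it upright on the fixture's base plate between the V-block and the sliding clamp shoe and let it go, then push the shoe up by its lug so that it drives the hub into the V-block until the hub sits centred against both faces of the V. The V-block is bolted wherever the last job left it, so feel for it: press the hub home firmly, with about 20 N on the lug for a second, never squeezing the hub with more than 25 N, then let go and leave it clamped, upright between shoe and V. Leave the other things on the bench where they are.

Things in the scene. Friction and masses are not known exactly. Their poses are not given: they have to be found in the camera images.
- hub_mid (a point): Centre of the hub: a plain round bar of bright steel, 36 mm diameter, 90 mm tall, about 0.4 kg, standing upright and loose on the bench at one side of the fixture; the point lies on its axis, 45 mm above its foot, z up along the axis. It is the tall slim one of the two round steel parts.
- fixture: Grey base plate fixed to the bench, 270 mm (x) by 130 mm (y), 12 mm thick; origin at the centre of its underside, top face 12 mm above. Its +x axis points from the clamp shoe to the V-block, roughly away from the robot, and is the way the shoe is pushed. V-block and shoe stand on its top face on the centre line (y = 0). A hub stood 12 mm on the +x side of the plate's centre clears both.
- shoe: Aluminium clamp shoe, 36 mm high; slides only along the fixture's x, with 6 N of friction, stays where left; its origin starts 25 to 45 mm on the -x side of the plate's centre. Front: 120 degree V, 40 mm wide, opening to +x. Origin on the plate's top face, on the axis of a hub nested in the shoe's V; horns 9 mm, back 49 mm on the -x side of it. Axes as the fixture's.
- lug (a point): Centre of the shoe's lug, an upright dark steel tab on top of the shoe at its rear: 12 mm along x, 44 mm along y, reaching from 37 to 79 mm above the plate's top face; the point lies 58 mm above the plate's top face and 43 mm behind (-x of) the shoe's origin. Push it from behind: when closed, only 19 mm is left between its front and the hub.
- collar_mid (a point): Centre of a bystander: a squat round steel part, 52 mm diameter, 35 mm tall, on the bench at the other side of the fixture. Not to be moved.
- grinder: Bystander: an angle grinder lying on the bench, 260 mm long along its x, 66 mm wide (its disc 110 mm), 82 mm tall; origin under its tail, 10 mm inside the end. Not to be moved.
- marker: Bystander: a marker pen, 130 mm long along its x, 15 mm thick; origin under its middle. Not to be moved.
- vee: Guide strips of the V-block; origin on the plate's top face, on its centre line, 75 mm on the +x side of the plate's centre. The steel V-block (40 mm high) is bolted between them and does not move, but where along x is not measured: the axis of a hub home in it lies 15 mm or less either side of this origin in x, at y = 0. Its 90 degree V, 56 mm wide, opens to -x; horns 3 mm on the -x side of that axis.
Not all that is in view belongs to the job. What is shaped like the part that bears hub_mid but purple or yellow is not meant.

How it is judged (in metres and radians):
On the way, in this order (a step that is already met when the one before it is completed fails the run):
1. the hub stands upright on the base plate in the gap between shoe and V-block, let go (z of hub_mid in the frame of fixture between 0.054 and 0.06 m and y of hub_mid in the frame of fixture between -0.025 and 0.025 m and x of hub_mid in the frame of fixture between -0.03 and 0.06 m and angle between hub_mid's own z axis and vertical below 0.04 rad and contact force between the fingers and hub below 0.1 N), for 0.1 s.
2. the shoe presses the hub home in the V, centred and upright, with more than 7 N, for 0.4 s (contact force between shoe and hub above 7 N and contact force between vee and hub above 5 N and y of hub_mid in the frame of fixture between -0.002 and 0.002 m and x of hub_mid in the frame of shoe between -0.002 and 0.002 m and angle between hub_mid's own z axis and vertical below 0.04 rad and contact force between the fingers and hub below 0.1 N), for 0.4 s.
At the end, for the whole second after the job is handed in: The hub stands upright (within 0.04 rad) on the base plate, at rest, its axis within 2 mm of the fixture's centre line, still clamped: touching the V-block and nested in the shoe (within 2 mm) (z of hub_mid in the frame of fixture between 0.054 and 0.06 m and y of hub_mid in the frame of fixture between -0.002 and 0.002 m and x of hub_mid in the frame of shoe between -0.002 and 0.002 m and angle between hub_mid's own z axis and vertical below 0.04 rad and contact force between each of shoe, vee and hub above 0.2 N and linear speed of hub below 0.01 m/s).
It fails at once if the hub is squeezed by the shoe with more than 25 N (contact force between shoe and hub above 25 N).
It fails at once if the hub is forced into the V-block with more than 40 N, summed over both faces (contact force between vee and hub above 40 N).
It fails at once if another thing on the bench (squat round part, grinder or marker) is moved more than 25 mm (distance of any of collar_mid, grinder, marker from where it was at the start of the episode above 0.025 m).
It also fails if it takes over 62 s, if anything falls off the work surface, if the arm or the gripper's body presses on something with over 40 N, if the wrist force passes 120 N, or if a joint passes its speed limit or range.

## Working session

There is one attempt and no reset: what is moved stays moved. The work goes in short steps, Python scripts to look and compute and a tool call to move; the robot and the scene stay as the last step left them, time stands still between calls to the robot, and variables do not carry over. Pictures are saved under pics/ and viewed, at most 10 in all, crops included, and the job is handed in when it is done.

Besides the shell and the picture viewer there is one more tool, called after "Emit:" in YAML: its name, and indented under it one key for each argument. play_rows: Moves the arm, as the interface text tells. Scaled input: -1 to 1 covers 30 mm each way for a shift and 0.15 rad each way for a turn. Its arguments: {"type":"object","properties":{"commands":{"type":"string"},"grip":{"type":"number"}},"required":["commands"]}

```bash
mkdir -p pics
cat > h.py <<'E'
import numpy as np,cv2
from station import r,cams
def grab(n,f):
    i=cams.camera_info(n); p,d=cams.capture(n); cv2.imwrite(f'pics/{f}.png',p); np.savez(f'pics/{f}.npz',d=d,p=p,**{k:np.array(i[k]) for k in('mtx','R','t')}); return p,d
def pts(f):
    z=np.load(f'pics/{f}.npz'); d=z['d']; v,u=np.mgrid[:d.shape[0],:d.shape[1]]
    c=np.stack([u*d,v*d,d],-1)@np.linalg.inv(z['mtx']).T
    w=(c-z['t'])@z['R']; w[d==0]=np.nan; return w
E
python3 - <<'E'
from h import *
grab('scene','s0');grab('side','d0')
s=r.sense();print(s['time_s'],s['tcp_pos'],s['ee_rot'],s['wrist_force'])
E
```

```text
0.1 [ 0.19690194 -0.59260689  0.22156664] [[-9.49038302e-01 -3.15159859e-01 -7.50772409e-04]
 [-3.15160725e-01  9.49036540e-01  1.83418420e-03]
 [ 1.34449216e-04  1.97732503e-03 -9.99998036e-01]] [0.12062705 0.66425186 0.30036205]
```

View pics/s0.png

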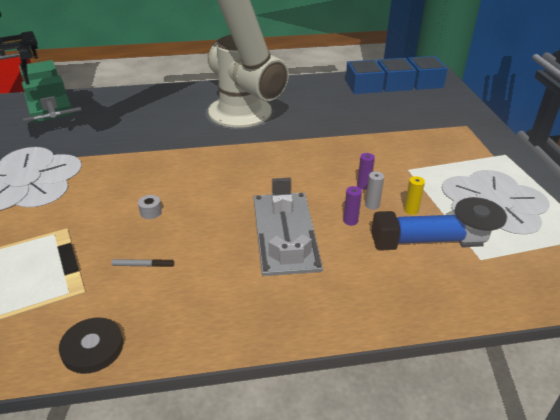

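View pics/d0.png

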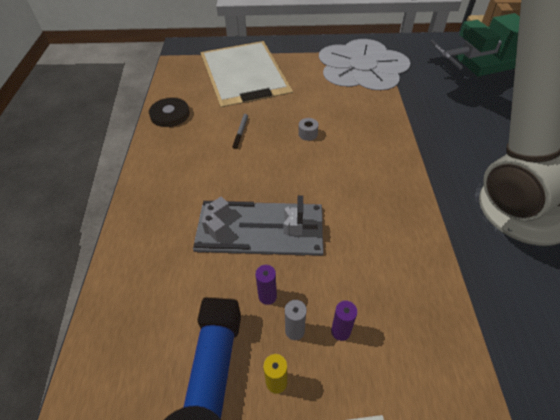

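The grey tall cylinder is the hub: scene (375,190), side (296,320). The purple ones at scene (366,170) and (352,206) and the yellow one at (415,196) are decoys. The squat collar is at scene (150,207), the grinder at (430,230) and the marker at (143,263). The fixture is at (287,232), with the lug at (282,186). Next I measure these and enlarge the hub.

Run:
```python
from h import *
for f,boxes in (('s0',dict(hub=(364,168,386,185),p1=(356,150,376,162),p2=(342,184,362,197),yel=(405,174,425,186),collar=(138,195,162,218))),('d0',dict(hub=(282,298,310,318),p1=(332,300,357,318),p2=(254,264,278,280),yel=(262,353,290,370),collar=(298,118,320,135)))):
    w=pts(f)
    for k,(a,b,c,d) in boxes.items():
        q=w[b:d,a:c].reshape(-1,3); q=q[np.isfinite(q[:,0])]; zt=np.percentile(q[:,2],97); t=q[q[:,2]>zt-.006]
        lo,hi=t[:,:2].min(0),t[:,:2].max(0)
        (cx,cy),rr=cv2.minEnclosingCircle(t[:,:2].astype(np.float32))
        print(f,k,'ztop',zt.round(4),'mean',t[:,:2].mean(0).round(4),'circ',round(cx,4),round(cy,4),round(rr,4),len(t))
    # plate top & others
    m=(w[...,2]>.006)&(w[...,2]<.018)&(abs(w[...,0]-np.nanmedian(w[225:240,270:300,0] if f=='s0' else w[215:240,200:320,0]))<.25)
    m[:, :]&= (np.add.outer(np.zeros(420),np.arange(560))>(240 if f=='s0' else 185))&(np.add.outer(np.zeros(420),np.arange(560))<(330))
    yy=np.add.outer(np.arange(420),np.zeros(560)); m&=(yy>(180 if f=='s0' else 190))&(yy<(280 if f=='s0' else 262))
    q=w[m]; rect=cv2.minAreaRect(q[:,:2].astype(np.float32)); print(f,'plate',rect,np.median(q[:,2]),cv2.boxPoints(rect).round(3).tolist())
    xx=np.add.outer(np.zeros(420),np.arange(560))
    reg=(xx>(240 if f=='s0' else 185))&(xx<330)&(yy>(165 if f=='s0' else 185))&(yy<(280 if f=='s0' else 262))
    for k,l,h in(('lugtop',.084,.1),('veetop',.0495,.056),('shoetop',.045,.0495)):
        q=w[reg&(w[...,2]>l)&(w[...,2]<h)]
        if len(q)>5: print(f,k,len(q),cv2.minAreaRect(q[:,:2].astype(np.float32)),q.mean(0).round(4))
a=cv2.resize(cv2.imread('pics/s0.png')[135:285,240:440],(800,600),interpolation=2); cv2.imwrite('pics/c0.png',a)
```

```text
s0 hub ztop 0.092 mean [0.532  0.2738] circ 0.5319 0.2735 0.0194 114
s0 p1 ztop 0.0921 mean [0.4493 0.2764] circ 0.4474 0.2764 0.0202 103
s0 p2 ztop 0.0919 mean [0.5818 0.2051] circ 0.581 0.2058 0.0192 134
s0 yel ztop 0.0917 mean [0.5649 0.3621] circ 0.5636 0.3612 0.0204 120
s0 collar ztop 0.0368 mean [ 0.4774 -0.2624] circ 0.4751 -0.2615 0.0281 249
s0 plate ((0.5978199243545532, 0.051084328442811966), (0.15499265491962433, 0.2750643193721771), 85.86358642578125) 0.011829152287012281 [[0.45500001311302185, -0.01600000075995922], [0.7289999723434448, -0.035999998450279236], [0.7409999966621399, 0.11800000071525574], [0.4659999907016754, 0.1379999965429306]]
s0 lugtop 92 ((0.5127274394035339, 0.0501149483025074), (0.04374219477176666, 0.01840398646891117), 85.89898681640625) [0.5137 0.0499 0.089 ]
s0 veetop 449 ((0.6162385940551758, 0.05329308658838272), (0.08905069530010223, 0.20765146613121033), 79.33162689208984) [0.6638 0.0415 0.0519]
s0 shoetop 214 ((0.6161406636238098, 0.05345555394887924), (0.0896402969956398, 0.20417121052742004), 79.2119140625) [0.6069 0.043  0.0477]
d0 hub zt
[... 389 characters left out ...]
8925), (0.14487983286380768, 0.26970040798187256), 86.93755340576172) 0.013499190729315677 [[0.4580000042915344, -0.028999999165534973], [0.7279999852180481, -0.0430000014603138], [0.7350000143051147, 0.10199999809265137], [0.4659999907016754, 0.11599999666213989]]
d0 lugtop 117 ((0.5124850273132324, 0.04813070595264435), (0.04448692128062248, 0.010102761909365654), 87.5097885131836) [0.5126 0.0507 0.0917]
d0 veetop 641 ((0.6124166250228882, 0.03304721415042877), (0.20421214401721954, 0.09263567626476288), 3.9216089248657227) [0.647  0.0419 0.0528]
d0 shoetop 109 ((0.6121152639389038, 0.042432624846696854), (0.20460861921310425, 0.07227710634469986), 4.307066440582275) [0.5894 0.0541 0.0478]
```

View pics/c0.png

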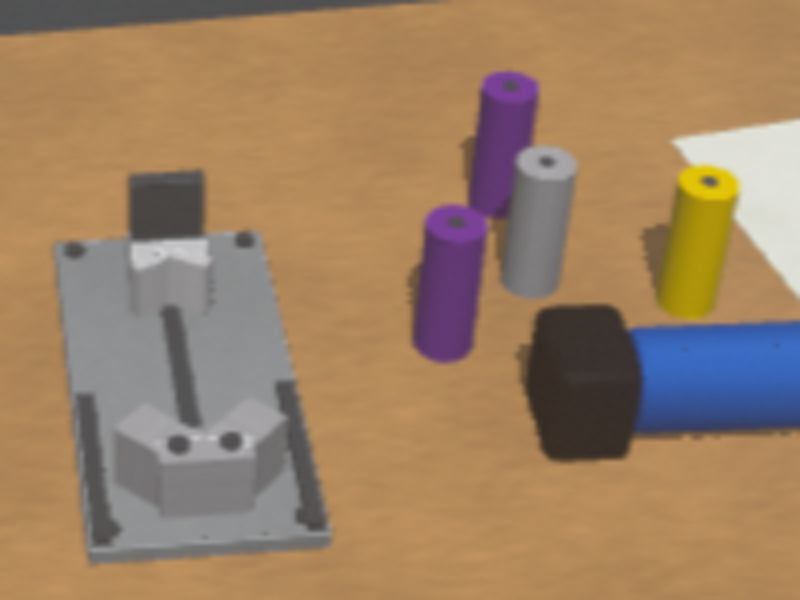

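The crop confirms the bright grey cylinder at crop (545,220) is the hub. Both cameras agree to 2 mm: hub at about (0.531, 0.2725), with its top at 0.092. The fixture centre is about (0.597, 0.043) with a yaw of about -3.5°. I'll move over the fixture and check from near.

Emit:
play_rows:
  commands: "0.667 0.96 0.1 0 0 -0.128;0.667 0.96 0.1 0 0 -0.128;0.667 0.96 0.1 0 0 -0.128;0.667 0.96 0.1 0 0 -0.128;0.667 0.96 0.1 0 0 -0.128;0.667 0.96 0.1 0 0 -0.128;0.667 0.96 0.1 0 0 -0.128;0.667 0.96 0.1 0 0 -0.128;0.667 0.96 0.1 0 0 -0.128;0.667 0.96 0.1 0 0 -0.128;0.667 0.96 0.1 0 0 -0.128;0.667 0.96 0.1 0 0 -0.128;0.667 0.96 0.1 0 0 -0.128;0.667 0.96 0.1 0 0 -0.128;0.667 0.96 0.1 0 0 -0.128;0.667 0.96 0.1 0 0 -0.128;0.667 0.96 0.1 0 0 -0.128;0.667 0.96 0.1 0 0 -0.128;0.667 0.96 0.1 0 0 -0.128;0 0.6 0.1 0 0 0"
  grip: 60

```text
time_s: 2.1
tcp_pos: [0.5788, -0.0258, 0.2813]
ee_rot: [[-0.999, 0.043, -0.001], [0.043, 0.999, -0.0], [0.001, -0.0, -1.0]]
wrist_force: [-0.7, -0.3, -0.0]
gripper_width: 0.691
gripper_force: 0.0
```

Run:
```python
from h import *
grab('wrist','w0')
s=r.sense();print(s['time_s'],s['tcp_pos'],s['ee_rot'].round(4),s['wrist_force'],s['joints'])
```

```text
2.15 [ 0.57825217 -0.02433594  0.28192636] [[-9.991e-01  4.130e-02 -6.000e-04]
 [ 4.130e-02  9.991e-01  7.000e-04]
 [ 6.000e-04  7.000e-04 -1.000e+00]] [0.30396335 0.29498908 0.22013759] [ 1.35907916e+01  1.55133579e+01 -5.04979864e-01 -5.14072521e-02
 -7.40062438e+01 -1.05941548e+02]
```

View pics/w0.png

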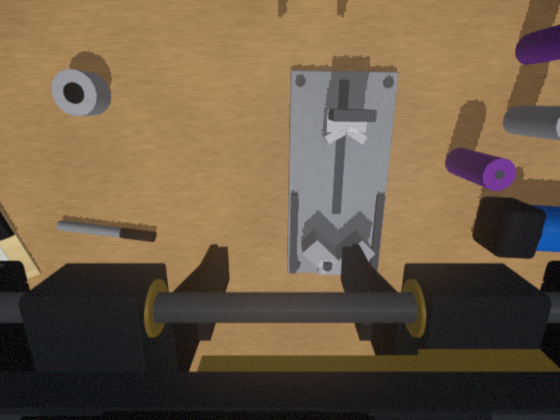

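The wrist view shows the plate with rear corners at (290,70) and (397,72) and front corners at (289,274) and about (379,275). The lug top is at (352,115).

Run:
```python
from h import *
z=np.load('pics/w0.npz')
def at(u,v,h):
    d=z['R'].T@np.linalg.inv(z['mtx'])@[u,v,1]; o=-z['R'].T@z['t']; return (o+d*(h-o[2])/d[2]).round(4)
for u,v in((290.5,71),(397,72),(289,273)):print(at(u,v,.012))
w=pts('w0'); reg=np.zeros((420,560),bool); reg[60:280,280:405]=1
for k,l,h in(('lug',.086,.1),('vee',.049,.056),('plate',.006,.018)):
    q=w[reg&(w[...,2]>l)&(w[...,2]<h)][:,:2]; print(k,len(q),cv2.minAreaRect(q.astype(np.float32)))
w=pts('s0');q=w[205:265,368:412].reshape(-1,3);q=q[q[:,2]>.03];print('grinder tail',np.percentile(q,[2,98],0))
```

```text
[ 0.4611 -0.0132  0.012 ]
[0.4676 0.114  0.012 ]
[ 0.7298 -0.0255  0.012 ]
lug 544 ((0.5120723247528076, 0.04836577549576759), (0.0442030169069767, 0.011807207949459553), 87.47120666503906)
vee 1218 ((0.6141434907913208, 0.051686570048332214), (0.09126265347003937, 0.20313520729541779), 79.04624938964844)
plate 15941 ((0.5966930985450745, 0.04371706023812294), (0.1305071860551834, 0.26866400241851807), 86.85330963134766)
grinder tail [[0.63619792 0.2346519  0.03121544]
 [0.69703075 0.3092191  0.0675025 ]]
```

Emit:
play_rows:
  commands: "-0.13 0.825 -0.325 0 0 0;-0.13 0.825 -0.325 0 0 0;-0.13 0.825 -0.325 0 0 0;-0.13 0.825 -0.325 0 0 0;-0.13 0.825 -0.325 0 0 0;-0.13 0.825 -0.325 0 0 0;-0.13 0.825 -0.325 0 0 0;-0.13 0.825 -0.325 0 0 0;-0.13 0.825 -0.325 0 0 0;-0.13 0.825 -0.325 0 0 0;-0.13 0.825 -0.325 0 0 0;-0.13 0.825 -0.325 0 0 0;0 0 0 0 0 0;0 0 0 0 0 0"

```text
time_s: 3.55
tcp_pos: [0.5301, 0.2689, 0.165]
ee_rot: [[-0.999, 0.043, -0.001], [0.043, 0.999, -0.001], [0.001, -0.001, -1.0]]
wrist_force: [-0.1, -0.5, 0.4]
gripper_width: 0.69
gripper_force: 0.0
```

Run:
```python
from h import *
s=r.sense();print(s['time_s'],s['tcp_pos'],s['ee_rot'].round(4))
p,d=grab('wrist','w1'); w=pts('w1')
m=(np.hypot(w[...,0]-.531,w[...,1]-.2725)<.035)&(w[...,2]>.084)&(w[...,2]<.1)
q=w[m]; print(len(q)); 
if len(q)>20: print(q.mean(0),cv2.minEnclosingCircle(q[:,:2].astype(np.float32)))
z=np.load('pics/w1.npz');c=z['mtx']@(z['R']@[.531,.2725,.09]+z['t']);print(c[:2]/c[2])
```

```text
3.55 [0.53012012 0.26891579 0.16500906] [[-0.9991  0.0431 -0.0011]
 [ 0.0431  0.9991 -0.0011]
 [ 0.0011 -0.0011 -1.    ]]
1733
[0.52887906 0.27286654 0.08970451] ((0.5296804904937744, 0.2728597819805145), 0.01797541044652462)
[289.02137664 218.02799835]
```

View pics/w1.png

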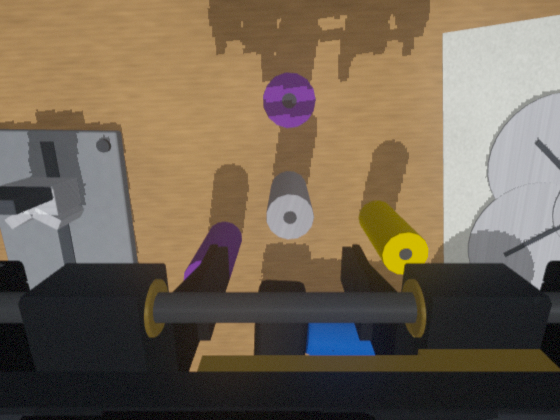

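The wrist view shows the grey hub's top at (290,217), centre (0.530, 0.2728), between the fingers with neighbours clear. I'll descend and grip.

Emit:
play_rows:
  commands: "0 0.13 -0.4 0 0 0;0 0 -0.48 0 0 0;0 0 -0.48 0 0 0;0 0 -0.48 0 0 0;0 0 -0.48 0 0 0;0 0 -0.48 0 0 0;0 0 -0.48 0 0 0;0 0 -0.48 0 0 0;0 0 -0.08 0 0 0;0 0 0 0 0 0;0 0 0 0 0 0"

```text
time_s: 4.7
tcp_pos: [0.531, 0.273, 0.051]
ee_rot: [[-0.999, 0.044, 0.001], [0.044, 0.999, 0.001], [-0.001, 0.001, -1.0]]
wrist_force: [0.8, -0.2, -0.6]
gripper_width: 0.689
gripper_force: 0.0
```

Emit:
play_rows:
  commands: "0 0 0 0 0 0;0 0 0 0 0 0;0 0 0 0 0 0;0 0 0 0 0 0;0 0 0 0 0 0;0 0 0 0 0 0;0 0 0 0 0 0;0 0 0 0 0 0"
  grip: 20

```text
time_s: 5.5
tcp_pos: [0.5306, 0.273, 0.0506]
ee_rot: [[-0.999, 0.044, 0.0], [0.044, 0.999, -0.0], [-0.0, -0.0, -1.0]]
wrist_force: [-0.5, -0.8, 1.9]
gripper_width: 0.406
gripper_force: 30.0
```

Emit:
play_rows:
  commands: "0 0 0.25 0 0 0;0 0 0.5 0 0 0;0 0 0.5 0 0 0;0 0 0.5 0 0 0;0 0 0.5 0 0 0;0 0 0.5 0 0 0;0 0 0.5 0 0 0;0 0 0.5 0 0 0;0 0 0.25 0 0 0;0 0 0 0 0 0"

```text
time_s: 6.5
tcp_pos: [0.5305, 0.2733, 0.1708]
ee_rot: [[-0.999, 0.044, 0.001], [0.044, 0.999, 0.001], [-0.001, 0.001, -1.0]]
wrist_force: [0.6, -0.3, -4.3]
gripper_width: 0.407
gripper_force: 30.0
```

Emit:
play_rows:
  commands: "0.108 -0.32 0 0 0 0;0.217 -0.64 0 0 0 0;0.217 -0.64 0 0 0 0;0.217 -0.64 0 0 0 0;0.217 -0.64 0 0 0 0;0.217 -0.64 0 0 0 0;0.217 -0.64 0 0 0 0;0.217 -0.64 0 0 0 0;0.217 -0.64 0 0 0 0;0.217 -0.64 0 0 0 0;0.217 -0.64 0 0 0 0;0.217 -0.64 0 0 0 0;0.108 -0.32 0 0 0 0;0 0 0 0 0 0;0 0 0 0 0 0"

```text
time_s: 8.0
tcp_pos: [0.6081, 0.0426, 0.1697]
ee_rot: [[-0.999, 0.044, -0.001], [0.044, 0.999, 0.0], [0.001, -0.0, -1.0]]
wrist_force: [0.2, -0.0, -4.2]
gripper_width: 0.406
gripper_force: 30.0
```

Run:
```python
from h import *
grab('side','d1'); w=pts('d1')
s=r.sense();print(s['time_s'],s['tcp_pos'],s['wrist_force'],s['gripper_width'])
q=w[(np.hypot(w[...,0]-s['tcp_pos'][0],w[...,1]-s['tcp_pos'][1])<.024)&(w[...,2]>.06)&(w[...,2]<.155)]
print(len(q))
for l in np.arange(.06,.155,.012):
    a=q[(q[:,2]>=l)&(q[:,2]<l+.012)]
    if len(a)>5: print(round(l,3),len(a),a.mean(0).round(4),a.min(0).round(4))
```

```text
8.05 [0.6081804  0.04304106 0.16991682] [-0.04221055  0.61594408 -4.16632579] 0.40811285117428586
210
0.12 67 [0.6052 0.0548 0.1266] [0.5894 0.0409 0.1209]
0.132 74 [0.6061 0.0559 0.1383] [0.5903 0.0478 0.132 ]
0.144 67 [0.6059 0.0557 0.1493] [0.5902 0.0452 0.1442]
```

View pics/d1.png

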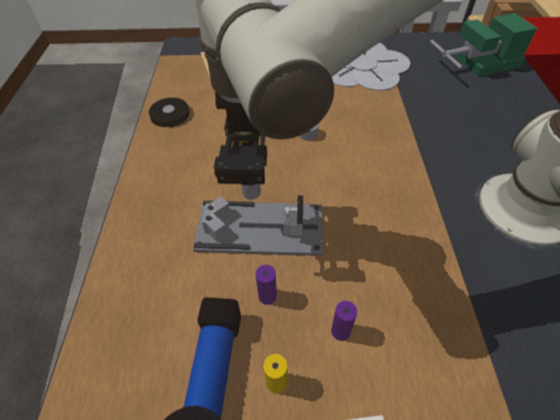

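The side view shows the hub hanging upright under the gripper at (251,188), foot at z of about 0.12, above the gap. I'll lower it.

Emit:
play_rows:
  commands: "0 0 -0.2 0 0 0;0 0 -0.45 0 0 0;0 0 -0.45 0 0 0;0 0 -0.45 0 0 0;0 0 -0.45 0 0 0;0 0 -0.45 0 0 0;0 0 -0.45 0 0 0;0 0 -0.3 0 0 0;0 0 -0.2 0 0 0;0 0 -0.1 0 0 0;0 0 0 0 0 0;0 0 0 0 0 0"

```text
time_s: 9.25
tcp_pos: [0.6091, 0.0427, 0.0659]
ee_rot: [[-0.999, 0.044, 0.001], [0.044, 0.999, 0.0], [-0.001, 0.0, -1.0]]
wrist_force: [-0.4, 0.0, -4.3]
gripper_width: 0.402
gripper_force: 30.0
```

Emit:
play_rows:
  commands: "0 0 -0.03 0 0 0;0 0 -0.03 0 0 0;0 0 0 0 0 0"

```text
time_s: 9.55
tcp_pos: [0.6086, 0.0426, 0.0637]
ee_rot: [[-0.999, 0.044, 0.0], [0.044, 0.999, 0.0], [-0.0, 0.0, -1.0]]
wrist_force: [0.0, 0.5, -4.7]
gripper_width: 0.409
gripper_force: 30.0
```

Emit:
play_rows:
  commands: "0 0 -0.02 0 0 0;0 0 -0.02 0 0 0;0 0 0 0 0 0;0 0 0 0 0 0"

```text
time_s: 9.95
tcp_pos: [0.6087, 0.0426, 0.0627]
ee_rot: [[-0.999, 0.044, 0.0], [0.044, 0.999, 0.0], [-0.0, 0.0, -1.0]]
wrist_force: [-0.2, -0.5, -2.5]
gripper_width: 0.411
gripper_force: 30.0
```

Emit:
play_rows:
  commands: "0 0 -0.01 0 0 0;0 0 0 0 0 0;0 0 0 0 0 0"

```text
time_s: 10.25
tcp_pos: [0.6088, 0.0426, 0.0626]
ee_rot: [[-0.999, 0.044, 0.001], [0.044, 0.999, -0.0], [-0.001, 0.0, -1.0]]
wrist_force: [-1.3, 0.1, 1.2]
gripper_width: 0.407
gripper_force: 30.0
```

Emit:
play_rows:
  commands: "0 0 0 0 0 0;0 0 0 0 0 0;0 0 0 0 0 0;0 0 0 0 0 0;0 0 0 0 0 0;0 0 0 0 0 0"
  grip: 60

```text
time_s: 10.85
tcp_pos: [0.6086, 0.0426, 0.062]
ee_rot: [[-0.999, 0.044, 0.0], [0.044, 0.999, 0.0], [-0.0, 0.0, -1.0]]
wrist_force: [0.1, -0.1, 0.8]
gripper_width: 0.681
gripper_force: 0.0
```

Emit:
play_rows:
  commands: "0 0 0.2 0 0 0;0 0 0.4 0 0 0;0 0 0.5 0 0 0;0 0 0.5 0 0 0;0 0 0.5 0 0 0;0 0 0.5 0 0 0;0 0 0.5 0 0 0;0 0 0.5 0 0 0;0 0 0 0 0 0;0 0 0 0 0 0"

```text
time_s: 11.85
tcp_pos: [0.6086, 0.0427, 0.1707]
ee_rot: [[-0.999, 0.044, 0.001], [0.044, 0.999, 0.001], [-0.001, 0.001, -1.0]]
wrist_force: [0.2, 0.8, -1.0]
gripper_width: 0.689
gripper_force: 0.0
```

Run:
```python
from h import *
s=r.sense();print(s['time_s'],s['tcp_pos'],s['wrist_force'])
grab('side','d2'); grab('wrist','w2')
for f in('w2','d2'):
    w=pts(f); m=(np.hypot(w[...,0]-.609,w[...,1]-.043)<.04)&(w[...,2]>.095)&(w[...,2]<.108)
    q=w[m]; print(f,len(q),q.mean(0),cv2.minEnclosingCircle(q[:,:2].astype(np.float32)))
    m=(abs(w[...,0]-.51)<.04)&(abs(w[...,1]-.048)<.04)&(w[...,2]>.085)&(w[...,2]<.097); q=w[m]
    if len(q)>5: print('lug',cv2.minAreaRect(q[:,:2].astype(np.float32)),q[:,2].mean())
```

```text
11.85 [0.60855815 0.04270528 0.17065459] [ 0.22109438  0.75932063 -0.96312065]
w2 1842 [0.60687002 0.04278467 0.10162163] ((0.6079146265983582, 0.04277782142162323), 0.018156610429286957)
lug ((0.5122281312942505, 0.04842676222324371), (0.0438307449221611, 0.012074487283825874), 86.6854248046875) 0.09070448006146875
d2 233 [0.60765413 0.04470653 0.10266569] ((0.6079161763191223, 0.04252495616674423), 0.018729183822870255)
lug ((0.5124917030334473, 0.048666276037693024), (0.043079592287540436, 0.01013937033712864), 87.49877166748047) 0.09175612781490697
```

The hub stands upright on the plate (top z about 0.102) at (0.608, 0.0427). The lug is at (0.5123, 0.0486). I'll close the fingers, go behind the lug and descend.

Emit:
play_rows:
  commands: "-0.3 0 0 0 0 0;-0.58 0.03 0 0 0 0;-0.58 0.03 0 0 0 0;-0.58 0.03 0 0 0 0;-0.58 0.03 0 0 0 0;-0.58 0.03 0 0 0 0;-0.58 0.03 0 0 0 0;-0.58 0.03 0 0 0 0;-0.3 0.03 0 0 0 0;0 0 0 0 0 0"
  grip: 0

```text
time_s: 12.95
tcp_pos: [0.4675, 0.0497, 0.17]
ee_rot: [[-0.999, 0.043, -0.001], [0.043, 0.999, -0.0], [0.001, -0.0, -1.0]]
wrist_force: [0.2, 0.2, -0.3]
gripper_width: 0.005
gripper_force: 0.0
```

Emit:
play_rows:
  commands: "0 0 -0.4 0 0 0;0 0 -0.6 0 0 0;0 0 -0.6 0 0 0;0 0 -0.6 0 0 0;0 0 -0.6 0 0 0;0 0 -0.5 0 0 0;0 0 -0.3 0 0 0;0 0 0 0 0 0;0 0 0 0 0 0;0 0 0 0 0 0"

```text
time_s: 13.95
tcp_pos: [0.4695, 0.0501, 0.0628]
ee_rot: [[-0.999, 0.044, 0.002], [0.044, 0.999, 0.001], [-0.002, 0.001, -1.0]]
wrist_force: [0.2, 0.6, 0.3]
gripper_width: 0.008
gripper_force: 0.0
```

Run:
```python
from h import *
a=np.deg2rad(-3.0);c,s=np.cos(a),np.sin(a)
for f in('d0','w0','s0','w1'):
    w=pts(f); dx=w[...,0]-.597;dy=w[...,1]-.0437; X=c*dx+s*dy;Y=-s*dx+c*dy
    m=(X>.03)&(X<.135)&(abs(Y)<.045)&(w[...,2]>.045)&(w[...,2]<.058)
    print(f,m.sum(),[ (round(np.percentile(X[m&(abs(Y-y)<.004)],3),4) if (m&(abs(Y-y)<.004)).sum()>5 else None) for y in(-.024,-.018,-.012,-.006,0,.006,.012,.018,.024)],np.percentile(X[m],98) if m.any() else None, np.percentile(Y[m],[2,98]) if m.any() else None)
```

```text
d0 542 [np.float64(0.0709), np.float64(0.0766), np.float64(0.0834), np.float64(0.0876), np.float64(0.0932), np.float64(0.0872), np.float64(0.082), np.float64(0.077), np.float64(0.0702)] 0.1143972012802948 [-0.04012839  0.0399071 ]
w0 988 [np.float64(0.0711), np.float64(0.0763), np.float64(0.0825), np.float64(0.0883), np.float64(0.0921), np.float64(0.0915), None, None, np.float64(0.0687)] 0.11428344318932193 [-0.0417225   0.04036658]
s0 478 [np.float64(0.0715), np.float64(0.0763), np.float64(0.0825), np.float64(0.0865), np.float64(0.0918), np.float64(0.0887), np.float64(0.0884), np.float64(0.0781), np.float64(0.0744)] 0.11659955388849515 [-0.03957964  0.0411716 ]
w1 0 [None, None, None, None, None, None, None, None, None] None None
```

Emit:
play_rows:
  commands: "0.2 -0.01 0 0 0 0;0.2 -0.01 0 0 0 0;0.2 -0.01 0 0 0 0;0.15 -0.005 0 0 0 0;0.1 -0.005 0 0 0 0;0.1 -0.005 0 0 0 0"

```text
time_s: 14.55
tcp_pos: [0.4955, 0.048, 0.0616]
ee_rot: [[-0.999, 0.045, -0.005], [0.045, 0.999, -0.001], [0.005, -0.001, -1.0]]
wrist_force: [-7.1, 2.7, 3.3]
gripper_width: 0.006
gripper_force: 3.1
```

Emit:
play_rows:
  commands: "0.1 -0.005 0 0 0 0;0.1 -0.005 0 0 0 0;0.1 -0.005 0 0 0 0;0.1 -0.005 0 0 0 0;0.1 -0.005 0 0 0 0;0.1 -0.005 0 0 0 0"

```text
time_s: 15.15
tcp_pos: [0.5123, 0.0469, 0.0614]
ee_rot: [[-0.999, 0.045, -0.007], [0.045, 0.999, -0.001], [0.006, -0.002, -1.0]]
wrist_force: [-5.5, 1.1, 3.1]
gripper_width: 0.004
gripper_force: 3.2
```

V-block geometry puts the home axis at about +0.070 in fixture x. I'll slide slowly and gently through hub contact at TCP x of about 0.547.

Emit:
play_rows:
  commands: "0.1 -0.005 0 0 0 0;0.1 -0.005 0 0 0 0;0.1 -0.005 0 0 0 0;0.1 -0.005 0 0 0 0;0.1 -0.005 0 0 0 0;0.1 -0.005 0 0 0 0;0.1 -0.005 0 0 0 0;0.1 -0.005 0 0 0 0;0.06 -0.003 0 0 0 0;0.03 -0.002 0 0 0 0;0.03 -0.002 0 0 0 0;0.03 -0.002 0 0 0 0"

```text
time_s: 16.35
tcp_pos: [0.5407, 0.0453, 0.0614]
ee_rot: [[-0.999, 0.045, -0.007], [0.045, 0.999, -0.002], [0.007, -0.002, -1.0]]
wrist_force: [-6.0, 1.6, 3.4]
gripper_width: 0.006
gripper_force: 3.1
```

Emit:
play_rows:
  commands: "0.03 -0.002 0 0 0 0;0.03 -0.002 0 0 0 0;0.03 -0.002 0 0 0 0;0.03 -0.002 0 0 0 0;0.03 -0.002 0 0 0 0;0.03 -0.002 0 0 0 0;0.03 -0.002 0 0 0 0;0.03 -0.002 0 0 0 0;0.03 -0.002 0 0 0 0;0.03 -0.002 0 0 0 0;0.03 -0.002 0 0 0 0;0.03 -0.002 0 0 0 0;0.03 -0.002 0 0 0 0;0.03 -0.002 0 0 0 0;0.03 -0.002 0 0 0 0"

```text
time_s: 17.85
tcp_pos: [0.5532, 0.0446, 0.0614]
ee_rot: [[-0.999, 0.045, -0.009], [0.045, 0.999, -0.002], [0.009, -0.002, -1.0]]
wrist_force: [-8.6, 2.4, 6.2]
gripper_width: 0.005
gripper_force: 4.5
```

```bash
cat > chk.py <<'E'
from h import *
import sys
f=sys.argv[1]; s=r.sense();print(s['time_s'],s['tcp_pos'],s['wrist_force'])
grab('side',f); w=pts(f); a=np.deg2rad(-3.0);c,sn=np.cos(a),np.sin(a)
dx=w[...,0]-.597;dy=w[...,1]-.0437; X=c*dx+sn*dy;Y=-sn*dx+c*dy
for k,m in(('top',(abs(X-.04)<.08)&(abs(Y)<.04)&(w[...,2]>.099)&(w[...,2]<.108)),('lug',(X<0.05)&(X>-.1)&(abs(Y)<.04)&(w[...,2]>.088)&(w[...,2]<.097))):
    q=np.c_[X[m],Y[m],w[...,2][m]]
    if len(q)>5: print(k,len(q),cv2.minEnclosingCircle(q[:,:2].astype(np.float32)),q.mean(0).round(4))
m=(X>-.02)&(X<.1)&(abs(Y)<.03)&(w[...,2]>.06)&(w[...,2]<.098); q=np.c_[X[m],Y[m],w[...,2][m]]
for l in(.06,.08):
    b=q[(q[:,2]>l)&(q[:,2]<l+.015)]; print(l,len(b),np.median(b,0).round(4) if len(b) else '')
E
python3 chk.py d3
```

```text
17.85 [0.55318487 0.04457491 0.06141198] [-8.64649852  2.3702992   6.18149502]
top 206 ((0.016159627586603165, -0.00035284864134155214), 0.018333809450268745) [0.0156 0.0004 0.1032]
lug 39 ((0.015133680775761604, 0.002762254560366273), 0.017374498769640923) [0.0174 0.0134 0.0928]
0.06 57 [0.0184 0.0149 0.0674]
0.08 61 [0.017  0.0148 0.0879]
```

View pics/d3.png

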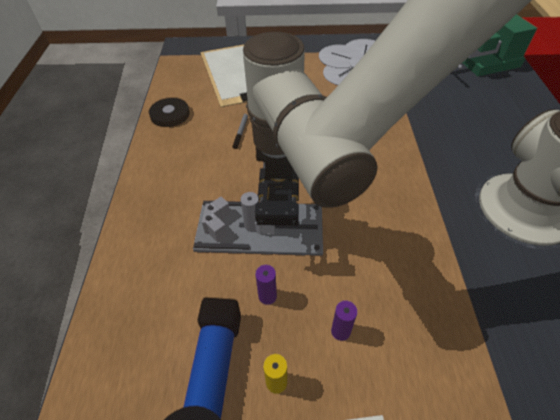

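The side view shows the hub upright at (250,210), seated in the shoe at fixture x of about +16 mm, with about 54 mm to go.

Emit:
play_rows:
  commands: "0.04 -0.002 0 0 0 0;0.06 -0.003 0 0 0 0;0.07 -0.003 0 0 0 0;0.07 -0.003 0 0 0 0;0.07 -0.003 0 0 0 0;0.07 -0.003 0 0 0 0;0.07 -0.003 0 0 0 0;0.07 -0.003 0 0 0 0;0.07 -0.003 0 0 0 0;0.07 -0.003 0 0 0 0;0.07 -0.003 0 0 0 0;0.07 -0.003 0 0 0 0;0.07 -0.003 0 0 0 0;0.07 -0.003 0 0 0 0;0.07 -0.003 0 0 0 0;0.07 -0.003 0 0 0 0;0.07 -0.003 0 0 0 0;0.07 -0.003 0 0 0 0;0.06 -0.003 0 0 0 0;0.04 -0.002 0 0 0 0"

```text
time_s: 19.9
tcp_pos: [0.5926, 0.0424, 0.0614]
ee_rot: [[-0.999, 0.045, -0.01], [0.045, 0.999, -0.002], [0.01, -0.003, -1.0]]
wrist_force: [-8.9, 0.9, 6.5]
gripper_width: 0.01
gripper_force: 4.5
```

Emit:
play_rows:
  commands: "0.03 -0.002 0 0 0 0;0.03 -0.002 0 0 0 0;0.03 -0.002 0 0 0 0;0.03 -0.002 0 0 0 0;0.03 -0.002 0 0 0 0"

```text
time_s: 20.4
tcp_pos: [0.597, 0.0421, 0.0614]
ee_rot: [[-0.999, 0.045, -0.01], [0.045, 0.999, -0.002], [0.01, -0.003, -1.0]]
wrist_force: [-9.6, -0.1, 6.0]
gripper_width: 0.012
gripper_force: 4.5
```

Emit:
play_rows:
  commands: "0.02 -0.001 0 0 0 0;0.02 -0.001 0 0 0 0;0.02 -0.001 0 0 0 0;0.02 -0.001 0 0 0 0;0.02 -0.001 0 0 0 0"

```text
time_s: 20.9
tcp_pos: [0.6, 0.042, 0.0614]
ee_rot: [[-0.999, 0.045, -0.01], [0.045, 0.999, -0.002], [0.01, -0.002, -1.0]]
wrist_force: [-8.3, 0.4, 6.3]
gripper_width: 0.005
gripper_force: 4.5
```

Emit:
play_rows:
  commands: "0.02 -0.001 0 0 0 0;0.02 -0.001 0 0 0 0;0.02 -0.001 0 0 0 0;0.02 -0.001 0 0 0 0"

```text
time_s: 21.3
tcp_pos: [0.6024, 0.0418, 0.0614]
ee_rot: [[-0.999, 0.045, -0.01], [0.045, 0.999, -0.002], [0.01, -0.003, -1.0]]
wrist_force: [-9.0, -0.7, 7.0]
gripper_width: 0.004
gripper_force: 4.5
```

Emit:
play_rows:
  commands: "0.02 -0.001 0 0 0 0;0.02 -0.001 0 0 0 0;0.02 -0.001 0 0 0 0"

```text
time_s: 21.6
tcp_pos: [0.6042, 0.0418, 0.0614]
ee_rot: [[-0.999, 0.045, -0.01], [0.045, 0.999, -0.002], [0.01, -0.002, -1.0]]
wrist_force: [-9.1, 0.9, 6.4]
gripper_width: 0.007
gripper_force: 4.5
```

Emit:
play_rows:
  commands: "0.02 -0.001 0 0 0 0;0.02 -0.001 0 0 0 0;0.02 -0.001 0 0 0 0"

```text
time_s: 21.9
tcp_pos: [0.606, 0.0416, 0.0614]
ee_rot: [[-0.999, 0.045, -0.01], [0.045, 0.999, -0.002], [0.01, -0.003, -1.0]]
wrist_force: [-8.9, 0.2, 5.3]
gripper_width: 0.004
gripper_force: 4.5
```

Emit:
play_rows:
  commands: "0.015 -0.001 0 0 0 0;0.015 -0.001 0 0 0 0;0.015 -0.001 0 0 0 0"

```text
time_s: 22.2
tcp_pos: [0.6073, 0.0416, 0.0614]
ee_rot: [[-0.999, 0.045, -0.01], [0.045, 0.999, -0.002], [0.01, -0.003, -1.0]]
wrist_force: [-9.7, 0.3, 5.9]
gripper_width: 0.007
gripper_force: 4.5
```

Emit:
play_rows:
  commands: "0.02 -0.001 0 0 0 0;0.02 -0.001 0 0 0 0"

```text
time_s: 22.4
tcp_pos: [0.6075, 0.0415, 0.0614]
ee_rot: [[-0.999, 0.045, -0.012], [0.045, 0.999, -0.002], [0.012, -0.003, -1.0]]
wrist_force: [-12.6, 2.1, 8.6]
gripper_width: 0.003
gripper_force: 6.3
```

Emit:
play_rows:
  commands: "0.02 -0.001 0 0 0 0;0.02 -0.001 0 0 0 0"

```text
time_s: 22.6
tcp_pos: [0.6075, 0.0415, 0.0614]
ee_rot: [[-0.999, 0.045, -0.015], [0.045, 0.999, -0.002], [0.015, -0.003, -1.0]]
wrist_force: [-15.3, 2.4, 10.9]
gripper_width: 0.005
gripper_force: 7.8
```

```bash
python3 chk.py d4
```

```text
22.6 [0.60749162 0.04147612 0.06141606] [-15.25436901   2.39853303  10.88719469]
top 175 ((0.07249502837657928, -0.0009882469894364476), 0.01907346025109291) [ 0.0725 -0.0007  0.1033]
0.06 28 [0.0778 0.014  0.0686]
0.08 33 [0.0757 0.0148 0.0876]
```

It's home, with force rising at about 2.4 N/mm. I'll raise it to about 20 N and hold.

Emit:
play_rows:
  commands: "0.02 -0.001 0 0 0 0;0.02 -0.001 0 0 0 0;0.02 -0.001 0 0 0 0;0 0 0 0 0 0"

```text
time_s: 23.05
tcp_pos: [0.6075, 0.0414, 0.0614]
ee_rot: [[-0.999, 0.046, -0.018], [0.046, 0.999, -0.003], [0.018, -0.004, -1.0]]
wrist_force: [-19.3, 3.1, 13.0]
gripper_width: 0.009
gripper_force: 9.4
```

Emit:
play_rows:
  commands: "0.007 0 0 0 0 0;0 0 0 0 0 0;0 0 0 0 0 0;0 0 0 0 0 0;0 0 0 0 0 0;0 0 0 0 0 0;0 0 0 0 0 0;0 0 0 0 0 0;0 0 0 0 0 0;0 0 0 0 0 0;0 0 0 0 0 0;0 0 0 0 0 0"

```text
time_s: 24.25
tcp_pos: [0.6075, 0.0414, 0.0614]
ee_rot: [[-0.999, 0.045, -0.019], [0.046, 0.999, -0.003], [0.019, -0.004, -1.0]]
wrist_force: [-19.7, 3.7, 13.4]
gripper_width: 0.006
gripper_force: 9.6
```

Emit:
play_rows:
  commands: "-0.02 0.001 0 0 0 0;-0.04 0.002 0 0 0 0;-0.04 0.002 0 0 0 0;-0.04 0.002 0 0 0 0;-0.1 0.005 0 0 0 0;-0.2 0.01 0 0 0 0;-0.3 0.015 0 0 0 0;-0.3 0.015 0 0 0 0;0 0 0 0 0 0"

```text
time_s: 25.15
tcp_pos: [0.5836, 0.044, 0.0621]
ee_rot: [[-0.999, 0.044, -0.001], [0.044, 0.999, -0.0], [0.001, -0.0, -1.0]]
wrist_force: [0.9, 0.8, 0.4]
gripper_width: 0.004
gripper_force: 0.0
```

```bash
sed -i 's/X<0.05/X<0.06/' chk.py; python3 chk.py d5; python3 -c "
import cv2;cv2.imwrite('pics/c5.png',cv2.resize(cv2.imread('pics/d5.png')[165:285,180:340],(800,600),interpolation=2))"
```

```text
25.15 [0.58355197 0.04399529 0.06207665] [0.93603296 0.75445857 0.37593865]
top 214 ((0.07039973884820938, -0.000869600335136056), 0.018723007291555405) [6.990e-02 1.000e-04 1.031e-01]
lug 22 ((0.044116318225860596, 0.0040814196690917015), 0.017245501279830933) [0.0511 0.0042 0.0926]
0.06 79 [0.066  0.0131 0.0679]
0.08 91 [0.064  0.012  0.0883]
```

View pics/c5.png

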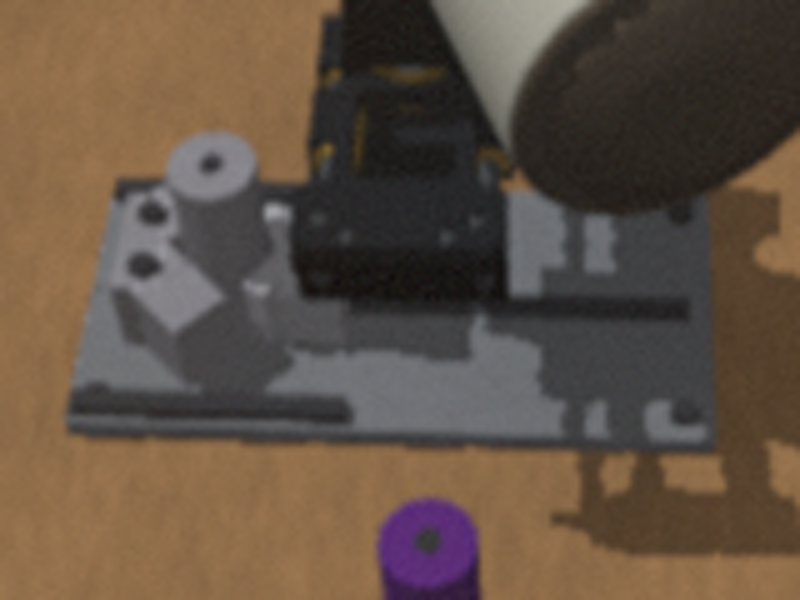

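The crop shows the hub upright at (212,240), between the shoe and both V faces. I'll lift clear and do one last unobstructed check.

Emit:
play_rows:
  commands: "-0.5 0 0.1 0 0 0;-0.6 0 0.5 0 0 0;-0.6 0 0.6 0 0 0;-0.6 0 0.6 0 0 0;-0.6 0 0.6 0 0 0;-0.6 0 0.6 0 0 0;0 0 0.6 0 0 0;0 0 0.6 0 0 0;0 0 0 0 0 0;0 0 0 0 0 0"

```text
time_s: 26.2
tcp_pos: [0.48, 0.0441, 0.1881]
ee_rot: [[-0.999, 0.044, 0.001], [0.044, 0.999, 0.001], [-0.001, 0.001, -1.0]]
wrist_force: [-0.5, 0.8, -0.8]
gripper_width: 0.008
gripper_force: 0.0
```

```bash
python3 chk.py d6
```

```text
26.2 [0.48002778 0.04411085 0.18805506] [-0.48702476  0.7827976  -0.79650276]
top 217 ((0.07020598649978638, -0.0008077557431533933), 0.018678076565265656) [0.0699 0.0004 0.1032]
lug 127 ((0.03714606165885925, 0.000659152225125581), 0.02521444484591484) [0.0312 0.0019 0.0922]
0.06 122 [0.0564 0.014  0.0673]
0.08 219 [0.0312 0.0109 0.0913]
```

```bash
python3 -c "
from station import r
print(r.finish_job())"
```

```text
the job is handed in; nothing more can be done
None
```

The hub is upright on the plate, clamped between the shoe and both V faces after about 20 N on the lug for just over a second; I handed the job in at about 26 s, and no verdict came back.

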